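# Pack the drawing kit

### The job

Pack the drawing kit on the study desk: stand the eraser, the barrel sharpener and the lead tub upright in the black case, each down in the pocket shaped for it, and only then lay the set square flat over them on the case's three brown cork rests, grip upwards, right-angled corner on the single rest and long edge reaching evenly over the two end rests. Leave the tape roll and the stapler where they are.

Things in the scene. Friction and masses are not known exactly. Their poses are not given: they have to be found in the camera images.
- eraser_mid (a point): centre (half-way up) of the block eraser, white in a paper sleeve, 40 mm long (its x), 16 mm wide (its y), 28 mm tall, standing upright on the desk; z up
- sharpener_mid (a point): centre of the round metal barrel sharpener, an aluminium cylinder 32 mm across and 30 mm tall, standing on the desk; z up
- tub_mid (a point): centre of the slim pencil-lead tub, a white cylinder with a black cap, 20 mm across and 36 mm tall, standing on the desk; z up
- set_square_grip (a point): middle of the grip of the teal set square, a flat triangular frame 4 mm thick, strips 28 mm wide. The grip, on the long strip, is a bar 12 mm thick (x), 60 mm long (y), its top 24 mm above the underside; this point is 14 mm above the underside. x points from the long edge (240 mm, 20 mm behind this point) to the right-angled corner (100 mm ahead), y along the long edge, z up
- eraser_pocket (a point): middle of the mouth (top face) of the oblong pocket, 26 mm along its x, 50 mm along its y, 9 mm deep, so the eraser's long side goes along this y. It is in one of three grey blocks (56 x 60 mm, 13 mm high) in a row along y in the black case, 60 mm apart in varying order; its top is 17 mm above the desk; z up
- sharpener_pocket (a point): middle of the mouth of the large round pocket, 42 mm across, 9 mm deep, in one of three grey blocks (56 x 60 mm, 13 mm high) in a row along y in the black case, 60 mm apart in varying order; its top is 17 mm above the desk; x and y as for the oblong pocket, the row runs along y
- tub_pocket (a point): middle of the mouth of the small round pocket, 30 mm across, 9 mm deep, in one of three grey blocks (56 x 60 mm, 13 mm high) in a row along y in the black case, 60 mm apart in varying order; its top is 17 mm above the desk; x and y as for the oblong pocket, the row runs along y
- seat (a point): where the middle of the set square's grip belongs, axes as the set square's. The fixed black case is a 150 (x) x 260 mm tray with a 12 mm rim; this point is 40 mm before its centre, 64 mm above the desk. Flat cork rests, 50 mm above the desk: two (46 x 32 mm) 8 mm behind and 110 mm to either side, one (32 x 46 mm) 93 mm ahead. The pockets' row is 10 mm ahead, along y, between the two
- tape_roll_mid (a point): centre of a small roll of amber adhesive tape, a ring 52 mm across and 18 mm high lying on the desk; a bystander
- stapler_mid (a point): centre of a small black stapler, 56 mm long (x), 22 mm wide (y), 30 mm tall; a bystander
Mind the look-alikes: they are no part of the job. Leave any blue or green look-alike of the part that bears eraser_mid alone.

How it is judged (in metres and radians):
On the way, in this order (a step that is already met when the one before it is completed fails the run):
1. eraser, sharpener and lead tub each stand in their own pocket, the set square not yet over the case (horizontal distance between eraser_mid and eraser_pocket below 0.012 m and z of eraser_mid in the frame of eraser_pocket between 0.001 and 0.009 m and angle between each of eraser_mid, sharpener_mid, tub_mid's own z axis and vertical below 0.15 rad and horizontal distance between sharpener_mid and sharpener_pocket below 0.012 m and z of sharpener_mid in the frame of sharpener_pocket between 0.002 and 0.01 m and horizontal distance between tub_mid and tub_pocket below 0.012 m and z of tub_mid in the frame of tub_pocket between 0.005 and 0.013 m and horizontal distance between set_square_grip and seat above 0.08 m), for 0.2 s.
2. the set square lies flat on the three rests (horizontal distance between set_square_grip and seat below 0.015 m and z of set_square_grip in the frame of seat between -0.004 and 0.004 m and angle between set_square_grip's own z axis and vertical below 0.06 rad and angle between the x axis of set_square_grip and the x axis of seat, either way round below 0.15 rad), for 0.2 s.
At the end, for the whole second after the job is handed in: Eraser, sharpener and tub stand upright (0.15 rad) on the floors of their own pockets (within 12 mm of the middle, 4 mm in height); the set square lies flat (0.06 rad) on the three rests, its grip within 15 mm sideways, 4 mm in height and 0.15 rad of turn of its place (all of step 2 and horizontal distance between eraser_mid and eraser_pocket below 0.012 m and z of eraser_mid in the frame of eraser_pocket between 0.001 and 0.009 m and angle between each of eraser_mid, sharpener_mid, tub_mid's own z axis and vertical below 0.15 rad and horizontal distance between sharpener_mid and sharpener_pocket below 0.012 m and z of sharpener_mid in the frame of sharpener_pocket between 0.002 and 0.01 m and horizontal distance between tub_mid and tub_pocket below 0.012 m and z of tub_mid in the frame of tub_pocket between 0.005 and 0.013 m); the robot touches nothing.
It fails at once if the tape roll is pushed more than 25 mm away or tipped over (distance of tape_roll_mid from where it was at the start of the episode above 0.025 m or angle between tape_roll_mid's own z axis and vertical above 0.5 rad).
It fails at once if the stapler is pushed more than 25 mm away or tipped over (distance of stapler_mid from where it was at the start of the episode above 0.025 m or angle between stapler_mid's own z axis and vertical above 0.5 rad).
It also fails if it takes over 112 s, if anything falls off the work surface, if the arm or the gripper's body presses on something with over 40 N, if the wrist force passes 120 N, or if a joint passes its speed limit or range.

### The arm

A 7-joint arm with a two-finger parallel gripper is mounted at the origin on the work surface. World frame = base frame: x ahead of the robot, y to its left, z up, the work surface at z = 0. Lengths are in mm, angles in degrees, forces in N, time in s.
With the tool pointing down it reaches from about 425 to 950 mm from the base axis. Payload 16.7 kg.
Tool frame: the origin (TCP) lies midway between the tips of the shut fingers; the grasp point (between the pads) lies 19 mm behind it; z points along the fingers, y is the line along which they close (so a half turn about z gives the same grasp; the last joint's range is limited). The gripper opens to 94 mm and grips with 3 to 60 N. Pads are 16 mm wide; open, the fingers measure 119 mm over their backs; the gripper's body (75 mm by 177 mm) begins 78 mm behind the grasp point.
Start: joints at [60.648, 24.414, 4.234, 92.017, -1.954, 63.644, -3.845], TCP at [239.52, -631.034, 205.467] pointing down, gripper open.
Joint ranges: [-163.25, 163.25], [-28.42, 122.38], [-70.27, 78.77], [12.13, 141.07], [-58.53, 238.53], [9.26, 117.41], [-156.51, 156.51]. Speed limits (degrees/s): [108.29, 108.29, 136.94, 136.94, 172.46, 172.46, 172.46].

### API

Orientations are given as a 3x3 rotation matrix whose columns are the frame's x, y, z axes.
In Python, from workcell import * gives the robot as it stands. The module is installed in compiled form; this text tells all that it offers.
- The arm moves only by the tool apply_moves, never from a script. Its arguments are lists of equal length, an entry for each row: "fingers": the opening, from 0 (shut) to 1 (fully open); "dp": the shift along the world's x, y, z as a fraction of full scale, a list of three; "rotation": the turn, a rotation vector about the world's x, y, z as a fraction of full scale, a list of three. A call has 1 to 10 rows; each row is the pose to reach, as a shift and turn from the pose commanded when the call began; what a row does not reach only later rows make up. Full scale, the value 1, is 0.15 m for a shift and 45 degrees for a turn. A row lasts 1/8 s, in which the tool goes at most 62.5 mm and 10.7 degrees, less where a joint would pass 70% of its speed; a pose out of reach is approached as far as the arm can. A call with a number of a shift or a turn outside -1 to 1 is refused whole. A call with a gripper value outside its range is refused whole. The fingers move at their own pace and stop on an object; "grip_force" is the grip in N (left out, the last holds). Time passes only in rows, so rows that repeat a pose let the fingers close. It gives the time, the measured TCP pose, the force, the opening and the grip force at its end, in the units of the state.
- get_obs(): the state, without advancing time (a new reading comes with each control period).
- camera(name): name is "side" or "top" or "wrist"; returns a dict with "frame" (384x512x3 uint8, red, green, blue), "mtx" (3x3 intrinsics, pixels), "position" and "rotation" of the camera in the world; the wrist camera has in their place "hand_eye" (4x4, takes a point from camera to tool coordinates, whose origin is the TCP and whose axes are the flange's). Camera axes: x right, y up, looking along -z (the intrinsics and any distortion apply to the point x, -y, -z); pixel columns grow to the right and rows downward; lengths in mm; the calibration is good to about 2 mm. A picture is of the moment at which its call begins: read the wrist's pose just before it. There is no depth.
- job_done(): hands the job in; it is judged then, once.
The state is a dict: "clock": time; "q": joint angles; "joint_velocities": joint speeds; "joint_efforts": joint torques, N m; "tool_pos": TCP position; "ee_rot": TCP orientation; "ft_force": force on the tool from outside, world axes, zero at the start; "wrist_torque": the same for the moment, N m; "gripper_width": finger opening in mm; "gripper_force": force on a finger pad.
Only numpy, scipy, OpenCV 4.12 (cv2) and the standard library are available. Lean on these libraries where they do the work, as an engineer would, in place of code of your own. Each camera call takes 0.05 s, during which the arm holds its last target. There are 200 camera calls.

## Working session

There is one attempt and no reset: what is moved stays moved. The work goes in short steps, Python scripts to look and compute and a tool call to move; the robot and the scene stay as the last step left them, time stands still between calls to the robot, and variables do not carry over. Pictures are saved under pics/ and viewed, at most 14 in all, crops included, and the job is handed in when it is done.

Besides the shell and the picture viewer there is one more tool, called after "Emit:" by a JSON object that holds its "op" and its "data", one argument or row to a line. apply_moves: Moves the arm, as the interface text tells. Shift numbers are shares of 0.15 m and turn numbers shares of 45 degrees, none past 1 either way. Its arguments: {"type":"object","properties":{"fingers":{"type":"array"},"dp":{"type":"array"},"rotation":{"type":"array"},"grip_force":{"type":"number"}},"required":["fingers","dp","rotation"]}

```bash
mkdir -p pics; cat > h.py <<'E'
from workcell import *
import numpy as np, cv2, pickle
def ray(c,u,v,o=None):
    K=np.array(c["mtx"]);d=np.linalg.inv(K)@[u,v,1];d=np.array([d[0],-d[1],-d[2]])
    if "hand_eye" in c:
        H=np.array(c["hand_eye"]);R=np.array(o["ee_rot"]);p=np.array(o["tool_pos"])
        return R@H[:3,3]+p, R@H[:3,:3]@d
    return np.array(c["position"]).ravel(),np.array(c["rotation"])@d
def hit(c,u,v,z,o=None):
    p,d=ray(c,u,v,o);return (p+d*(z-p[2])/d[2]).round(1)
def proj(c,P,o=None):
    if "hand_eye" in c:
        H=np.array(c["hand_eye"]);R=np.array(o["ee_rot"]);p=np.array(o["tool_pos"])
        C=R@H[:3,:3];t=R@H[:3,3]+p
    else: C=np.array(c["rotation"]);t=np.array(c["position"]).ravel()
    x=C.T@(np.array(P)-t);x=np.array(c["mtx"])@[x[0],-x[1],-x[2]];return (x[:2]/x[2]).round(1)
def shot(n,f):
    o=get_obs();c=camera(n);pickle.dump((o,c),open(f"pics/{f}.pkl","wb"));cv2.imwrite(f"pics/{f}.png",c["frame"][:,:,::-1]);return o,c
def load(f): return pickle.load(open(f"pics/{f}.pkl","rb"))
E
python3 - <<'E'
from h import *
for n in ("top","side","wrist"):
    o,c=shot(n,n+"0"); print(n,{k:(np.round(v,3).tolist()) for k,v in c.items() if k!="frame"})
print(o)
a=load("top0")[1]["frame"];cv2.imwrite("pics/top0x.png",cv2.resize(a,(800,600),interpolation=cv2.INTER_CUBIC)[:,:,::-1])
E
```

```text
top {'mtx': [[485.22, 0.0, 254.866], [0.0, 485.22, 192.263], [0.0, 0.0, 1.0]], 'position': [392.72, -48.514, 1260.979], 'rotation': [[0.005, 0.992, -0.122], [-1.0, 0.005, -0.003], [-0.002, 0.122, 0.992]]}
side {'mtx': [[367.789, 0.0, 256.657], [0.0, 367.789, 191.356], [0.0, 0.0, 1.0]], 'position': [364.221, -543.152, 737.705], 'rotation': [[0.941, 0.258, -0.219], [-0.339, 0.738, -0.584], [0.011, 0.623, 0.782]]}
wrist {'mtx': [[324.381, 0.0, 256.057], [0.0, 324.381, 189.855], [0.0, 0.0, 1.0]], 'hand_eye': [[0.001, 0.973, 0.23, 65.532], [1.0, -0.001, -0.001, 0.019], [-0.0, 0.23, -0.973, -178.443], [0.0, 0.0, 0.0, 1.0]]}
{'clock': 0.1, 'q': array([60.64657075, 24.44683632,  4.23178663, 92.04793583, -1.95315283,
       63.64400281, -3.84512087]), 'joint_velocities': array([ 0.01261544, -0.16979187, -0.01223826, -0.08086161, -0.07045711,
        0.08018564, -0.04512981]), 'joint_efforts': array([ 7.09989850e-03, -9.37471962e+01,  3.67668383e+00, -4.55042231e+01,
       -4.85717843e-02,  1.68347679e-02,  1.40544516e-04]), 'tool_pos': array([ 239.38827636, -630.70087698,  204.84178035]), 'ee_rot': array([[ 9.34916613e-01,  3.54867126e-01, -4.99566544e-04],
       [ 3.54867466e-01, -9.34916028e-01,  1.04992455e-03],
       [-9.44690596e-05, -1.15887182e-03, -9.99999324e-01]]), 'ft_force': array([-0.44356451, -0.06393295,  0.09223062]), 'wrist_torque': array([-0.00434378, -0.01674153, -0.00278826]), 'gripper_force': 0.0, 'gripper_width': 94.25216845484003}
```

View pics/top0x.png

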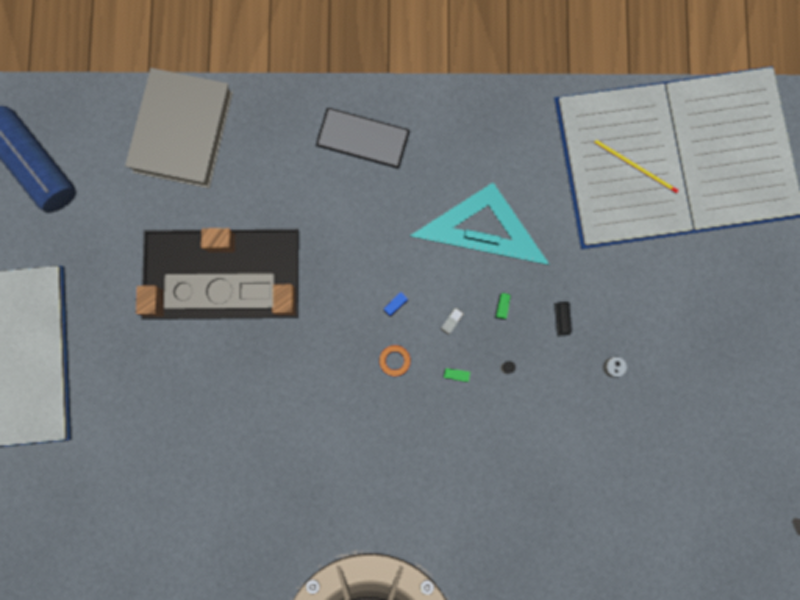

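View pics/side0.png

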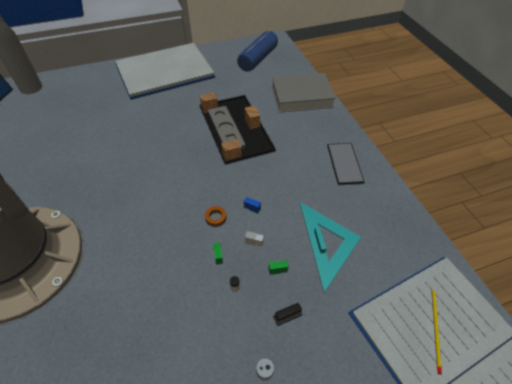

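The top view (800-wide) shows the candidates for the eraser: white at (453,320), blue at (396,304), green at (503,306) and green at (457,375). I choose the white one. The tub is at (508,367), the sharpener (616,367), the stapler (563,318), the tape (395,360) and the set square grip (482,238). Pockets from left to right are small round, large round and oblong at (183/219/255,291). I'll measure and take the close crop.

```bash
python3 - <<'E'
from h import *
o,c=load("top0");f=c["frame"];hsv=cv2.cvtColor(f,cv2.COLOR_RGB2HSV);s=1.5625
def blob(name,m,x,y,r,z):
    x,y=x/s,y/s;k=np.zeros(m.shape,np.uint8);cv2.circle(k,(int(x),int(y)),int(r/s),255,-1)
    m=cv2.bitwise_and(m.astype(np.uint8)*255,k);n,l,st,ce=cv2.connectedComponentsWithStats(m)
    i=1+np.argmax(st[1:,4]);cs,_=cv2.findContours((l==i).astype(np.uint8),0,2);R=cv2.minAreaRect(cs[0])
    b=cv2.boxPoints(R);P=np.array([hit(c,*q,z)[:2] for q in b])
    print(name,st[i,4],hit(c,*ce[i],z),"rect",P.tolist())
H,S,V=[hsv[:,:,i].astype(int) for i in range(3)]
blob("eraser",(V>150)&(S<70),453,320,22,28)
blob("sharp",(V>140)&(S<60),616,367,18,30)
blob("tub",V<75,508,367,15,36)
blob("stapler",V<60,563,318,30,30)
blob("tape",(S>120)&(H<25),395,360,24,18)
for n,x,y in(("restR",284,298),("restL",147,299),("restF",215,238)): blob(n,(S>90)&(H<25),x,y,22,50)
g=(H>80)&(H<95)&(S>90)&(V>100)
m=g.astype(np.uint8);m[:100]=0
cs,_=cv2.findContours(m,0,2);k=max(cs,key=cv2.contourArea);a,t=cv2.minEnclosingTriangle(k)
print("tri",[hit(c,*q[0],4) for q in t])
blob("blocks",(V>110)&(S<60),219,291,62,17)
cr=lambda x0,y0,x1,y1:cv2.resize(f[y0:y1,x0:x1],None,fx=5,fy=5,interpolation=cv2.INTER_CUBIC)
a=cr(230,110,390,230) ; cv2.imwrite("pics/crop1.png",a[:,:,::-1])
E
```

```text
eraser 94 [ 514.1 -133.2   28. ] rect [[502.0, -116.0], [534.1, -137.3], [525.5, -150.2], [493.4, -128.9]]
sharp 109 [ 439.2 -399.2   30. ] rect [[452.7, -385.0], [452.8, -415.4], [425.1, -414.5], [424.9, -384.2]]
tub 49 [ 436.8 -222.1   36. ] rect [[443.9, -212.1], [444.0, -232.2], [429.0, -232.0], [428.9, -211.9]]
stapler 169 [ 517.5 -313.1   30. ] rect [[544.0, -303.4], [544.1, -323.8], [492.9, -322.7], [492.8, -302.3]]
tape 174 [448.2 -38.6  18. ] rect [[471.7, -15.0], [472.0, -61.1], [423.5, -61.3], [423.2, -15.4]]
restR 265 [543.6 140.   50. ] rect [[567.1, 159.0], [567.3, 123.7], [519.2, 122.6], [519.0, 157.8]]
restL 297 [540.7 356.1  50. ] rect [[566.0, 376.1], [566.2, 338.2], [518.0, 336.1], [517.8, 373.8]]
restF 294 [640.2 250.5  50. ] rect [[659.1, 278.6], [659.4, 225.1], [623.2, 223.9], [622.9, 277.2]]
tri [array([658.7, -61.7,   4. ]), array([ 610.1, -298.4,    4. ]), array([ 752.4, -204.1,    4. ])]
blocks 1481 [561.8 252.4  17. ] rect [[589.3, 344.4], [590.2, 165.2], [535.4, 163.7], [534.5, 342.0]]
```

View pics/crop1.png

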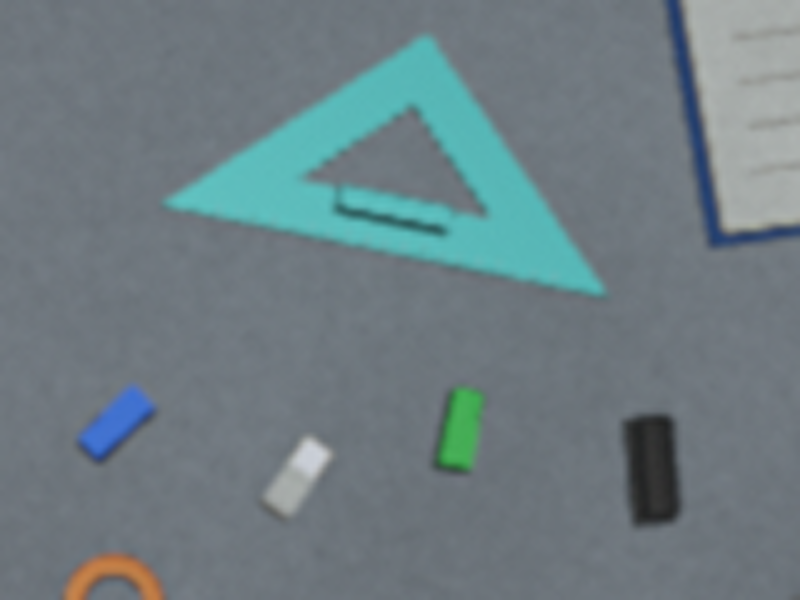

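The crop confirms it: the white sleeved eraser is at crop (297,477), with the green one at (460,430) and the blue at (117,423), both of which I leave alone. The sharpener is nearest to the arm, so I start with it.

Emit:
{"op": "apply_moves", "data": {
  "fingers": [0.7,0.7,0.7,0.7,0.7],
  "dp": [
    [0.67,0.77,0],
    [0.67,0.77,0],
    [0.67,0.77,0],
    [0.67,0.77,0],
    [0.67,0.77,0]
  ],
  "rotation": [
    [0,0,1],
    [0,0,1],
    [0,0,1],
    [0,0,1],
    [0,0,1]
  ],
  "grip_force": 15
}}

```text
clock: 0.78
tool_pos: [340.0, -515.4, 205.4]
ee_rot: [[0.409, 0.912, -0.0], [0.912, -0.409, 0.0], [0.0, -0.0, -1.0]]
ft_force: [-0.9, 0.5, -0.5]
gripper_width: 65.6
gripper_force: 0.0
```

Emit:
{"op": "apply_moves", "data": {
  "fingers": [0.7,0.7,0.7,0.7,0.7],
  "dp": [
    [0.67,0.77,-0.4],
    [0.67,0.77,-0.4],
    [0.67,0.77,-0.4],
    [0.67,0.77,-0.4],
    [0.67,0.77,-0.4]
  ],
  "rotation": [
    [0,0,0.53],
    [0,0,0.53],
    [0,0,0.53],
    [0,0,0.53],
    [0,0,0.53]
  ]
}}

```text
clock: 1.4
tool_pos: [439.8, -401.1, 145.5]
ee_rot: [[0.01, 1.0, -0.0], [1.0, -0.01, -0.0], [-0.0, -0.0, -1.0]]
ft_force: [-0.0, -0.5, -0.1]
gripper_width: 65.6
gripper_force: 0.0
```

```bash
python3 - <<'E'
from h import *
o,c=shot("wrist","w1");print(o["clock"],o["tool_pos"],o["ee_rot"][:,1],proj(c,[439,-399,30],o))
E
```

```text
1.4 [ 439.84769615 -401.06438155  145.51141784] [ 9.99948978e-01 -1.00920882e-02 -4.36386549e-04] [255.8 183.9]
```

View pics/w1.png

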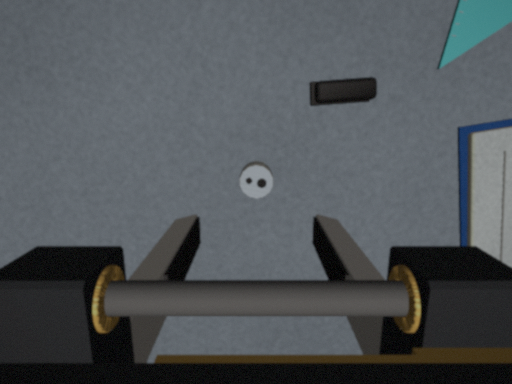

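The wrist view shows the sharpener centred at about (257,181) between the fingers, with the stapler clear at (343,91).

```bash
cat >> h.py <<'E'
def wblob(o,c,m,u,v,r,z):
    k=np.zeros(m.shape,np.uint8);cv2.circle(k,(int(u),int(v)),int(r),255,-1)
    m=cv2.bitwise_and(m.astype(np.uint8)*255,k);n,l,st,ce=cv2.connectedComponentsWithStats(m)
    i=1+np.argmax(st[1:,4]);cs,_=cv2.findContours((l==i).astype(np.uint8),0,2);R=cv2.minAreaRect(cs[0])
    b=cv2.boxPoints(R);P=np.array([hit(c,*q,z,o)[:2] for q in b])
    return st[i,4],hit(c,*R[0],z,o),P
def HSV(c):
    h=cv2.cvtColor(c["frame"],cv2.COLOR_RGB2HSV).astype(int);return h[:,:,0],h[:,:,1],h[:,:,2]
E
python3 - <<'E'
from h import *
o,c=load("w1");H,S,V=HSV(c)
for t in (130,150): print(wblob(o,c,(V>t)&(S<60),256,182,30,30))
E
```

```text
(np.int32(729), array([ 439.2, -397.2,   30. ]), array([[ 424.7, -382.1],
       [ 454. , -382.4],
       [ 454. , -412.7],
       [ 424.1, -412.4]]))
(np.int32(570), array([ 439.2, -397.2,   30. ]), array([[ 425.6, -383.1],
       [ 453.1, -383.3],
       [ 453.1, -411.7],
       [ 425. , -411.4]]))
```

Emit:
{"op": "apply_moves", "data": {
  "fingers": [0.7,0.7,0.7,0.7,0.3,0.3,0.3,0.3],
  "dp": [
    [0,0.024,-0.4],
    [0,0.024,-0.75],
    [0,0.024,-0.89],
    [0,0.024,-0.89],
    [0,0.024,-0.89],
    [0,0.024,-0.89],
    [0,0.024,-0.89],
    [0,0.024,-0.89]
  ],
  "rotation": [
    [0,0,0],
    [0,0,0],
    [0,0,0],
    [0,0,0],
    [0,0,0],
    [0,0,0],
    [0,0,0],
    [0,0,0]
  ],
  "grip_force": 15
}}

```text
clock: 2.45
tool_pos: [440.7, -396.7, 12.5]
ee_rot: [[0.007, 1.0, 0.001], [1.0, -0.007, -0.001], [-0.001, 0.001, -1.0]]
ft_force: [-1.3, 0.8, 6.8]
gripper_width: 31.4
gripper_force: 15.0
```

Emit:
{"op": "apply_moves", "data": {
  "fingers": [0.3,0.3,0.3,0.3,0.3],
  "dp": [
    [0,0,0.3],
    [0,0.2,0.7],
    [0.1,0.6,0.89],
    [0.2,1,0.89],
    [0.2,1,0.89]
  ],
  "rotation": [
    [0,0,0],
    [0,0,0],
    [0,0,0],
    [0,0,0],
    [0,0,0]
  ]
}}

```text
clock: 3.08
tool_pos: [472.0, -242.3, 146.5]
ee_rot: [[0.001, 1.0, 0.002], [1.0, -0.001, 0.0], [0.0, 0.002, -1.0]]
ft_force: [1.0, -1.2, -0.5]
gripper_width: 31.5
gripper_force: 15.0
```

Emit:
{"op": "apply_moves", "data": {
  "fingers": [0.3,0.3,0.3],
  "dp": [
    [0.2,0.4,0],
    [0.2,0.8,0],
    [0.2,1,0]
  ],
  "rotation": [
    [0,0,0],
    [0,0,0],
    [0,0,0]
  ]
}}

```text
clock: 3.45
tool_pos: [500.5, -93.7, 145.4]
ee_rot: [[0.004, 1.0, -0.0], [1.0, -0.004, 0.0], [0.0, -0.0, -1.0]]
ft_force: [-0.0, -0.5, -0.3]
gripper_width: 31.5
gripper_force: 15.0
```

Emit:
{"op": "apply_moves", "data": {
  "fingers": [0.3,0.3,0.3],
  "dp": [
    [0.2,0.4,0],
    [0.2,0.8,0],
    [0.2,1,0]
  ],
  "rotation": [
    [0,0,0],
    [0,0,0],
    [0,0,0]
  ]
}}

```text
clock: 3.82
tool_pos: [530.5, 56.5, 145.4]
ee_rot: [[0.004, 1.0, -0.0], [1.0, -0.004, 0.001], [0.001, -0.0, -1.0]]
ft_force: [0.1, -0.5, -0.2]
gripper_width: 31.8
gripper_force: 15.0
```

Emit:
{"op": "apply_moves", "data": {
  "fingers": [0.3,0.3,0.3,0.3,0.3],
  "dp": [
    [0.2,0.4,0],
    [0.2,0.8,0],
    [0.2,0.9,0],
    [0.2,0.9,0],
    [0.2,0.9,0]
  ],
  "rotation": [
    [0,0,0],
    [0,0,0],
    [0,0,0],
    [0,0,0],
    [0,0,0]
  ]
}}

```text
clock: 4.45
tool_pos: [560.8, 186.3, 145.3]
ee_rot: [[0.009, 1.0, -0.0], [1.0, -0.009, -0.001], [-0.001, -0.0, -1.0]]
ft_force: [-0.6, 0.4, -0.3]
gripper_width: 32.0
gripper_force: 15.0
```

```bash
python3 - <<'E'
from h import *
o,c=shot("wrist","w2");print(o["clock"],o["tool_pos"],o["gripper_width"],o["ft_force"],proj(c,[562,252,17],o))
E
```

```text
4.45 [560.77774793 186.32069496 145.26185185] 31.961698606782093 [-0.63051414  0.41771099 -0.27486417] [257.5 113.2]
```

View pics/w2.png

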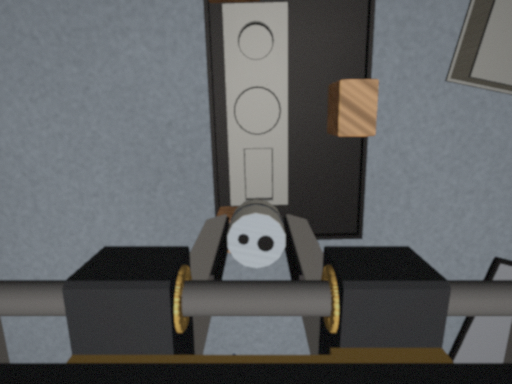

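The wrist view shows the held sharpener, upright, at (257,238). The pockets are the large round one at (257,111), the small round at (256,41) and the oblong at (258,174); the front cork is at (355,107).

```bash
python3 - <<'E'
from h import *
o,c=load("w2");g=cv2.cvtColor(c["frame"],cv2.COLOR_RGB2GRAY);H,S,V=HSV(c)
for (u,v) in((256,41),(257,111)):
    G=cv2.resize(g[v-38:v+38,u-30:u+30] if v>38 else g[0:v+38,u-30:u+30],None,fx=4,fy=4,interpolation=cv2.INTER_CUBIC)
    C=cv2.HoughCircles(G,cv2.HOUGH_GRADIENT,1,200,param1=60,param2=15,minRadius=55,maxRadius=105)
    if C is not None:
        x,y,r=C[0][0];x,y,r=x/4+u-30,y/4+max(v-38,0),r/4;print(x,y,r,hit(c,x,y,17,o))
for y in (60,90,130,150,174,190): 
    d=np.diff(g[y].astype(int));print(y,[(x,d[x]) for x in range(205,375) if abs(d[x])>14])
for x in (235,258,280):
    d=np.diff(g[:,x].astype(int));print(x,[(y,d[y]) for y in range(1,212) if abs(d[y])>14])
print(wblob(o,c,(H<25)&(S>90)&(V>165),358,107,40,50))
E
```

```text
255.875 40.125 15.825 [561.  314.3  17. ]
257.625 110.625 24.25 [562.1 254.3  17. ]
60 [(205, np.int64(-23)), (206, np.int64(-33)), (207, np.int64(-16)), (223, np.int64(42)), (224, np.int64(31)), (286, np.int64(-21)), (287, np.int64(-43)), (288, np.int64(-30)), (364, np.int64(-21)), (370, np.int64(17)), (371, np.int64(34)), (372, np.int64(23))]
90 [(207, np.int64(-26)), (208, np.int64(-24)), (224, np.int64(30)), (225, np.int64(39)), (226, np.int64(20)), (243, np.int64(-17)), (247, np.int64(15)), (267, np.int64(-15)), (269, np.int64(16)), (270, np.int64(19)), (286, np.int64(-21)), (287, np.int64(-43)), (288, np.int64(-30)), (337, np.int64(17)), (338, np.int64(35)), (339, np.int64(29))]
130 [(209, np.int64(-24)), (210, np.int64(-30)), (225, np.int64(15)), (226, np.int64(43)), (227, np.int64(32)), (270, np.int64(16)), (286, np.int64(-23)), (287, np.int64(-44)), (288, np.int64(-29)), (336, np.int64(15)), (337, np.int64(31)), (338, np.int64(23))]
150 [(210, np.int64(-23)), (211, np.int64(-31)), (226, np.int64(23)), (227, np.int64(43)), (228, np.int64(30)), (270, np.int64(-15)), (272, np.i
[... 826 characters left out ...]
t64(21)), (204, np.int64(-27)), (205, np.int64(-34)), (206, np.int64(-15))]
258 [(1, np.int64(38)), (2, np.int64(37)), (3, np.int64(15)), (20, np.int64(-26)), (21, np.int64(-38)), (22, np.int64(-25)), (23, np.int64(26)), (24, np.int64(50)), (25, np.int64(21)), (85, np.int64(-24)), (86, np.int64(-17)), (87, np.int64(29)), (88, np.int64(18)), (132, np.int64(-22)), (134, np.int64(22)), (196, np.int64(-21)), (197, np.int64(-29)), (202, np.int64(-19))]
280 [(1, np.int64(47)), (2, np.int64(21)), (203, np.int64(-28)), (204, np.int64(-41)), (205, np.int64(-29))]
(np.int32(792), array([645.8, 265.8,  50. ]), array([[624.7, 270.6],
       [633.8, 283.3],
       [667.1, 261. ],
       [658.2, 247.8]]))
```

```bash
python3 - <<'E'
from h import *
o,c=load("w2")
A=[hit(c,(a+b)/2,v+.5,17,o) for a,b,v in((224.2,287.9,60),(225.6,287.9,90),(227,287.9,130),(228,288,150),(229,288,174),(229.7,288,190))];print(A)
print(hit(c,256,2.3,17,o),hit(c,258,205,17,o))
for q in((256,22,),(256,55),(258,86.5),(258,133.5),(258,148.5),(258,198)): print(hit(c,*q,17,o))
print([hit(c,u,v,50,o) for u,v in((339,78.5),(377.5,80),(337,135.5),(376,136))])
print([hit(c,u,60,z,o) for u,z in((206.5,12),(371.5,12))],[hit(c,u,190,z,o) for u,z in((213.5,12),(364.5,12))])
E
```

```text
[array([561. , 297.6,  17. ]), array([561.4, 272.1,  17. ]), array([561.8, 236.4,  17. ]), array([562.2, 217.8,  17. ]), array([562.6, 194.7,  17. ]), array([562.8, 178.9,  17. ])]
[561.3 344.3  17. ] [561.9 164.3  17. ]
[561.2 328.8  17. ]
[561.  302.1  17. ]
[562.6 275.5  17. ]
[562.3 233.6  17. ]
[562.2 219.6  17. ]
[561.9 171.4  17. ]
[array([627.4, 278.6,  50. ]), array([658.3, 277.3,  50. ]), array([628. , 233.5,  50. ]), array([660.6, 232.8,  50. ])]
[array([516.3, 299.1,  12. ]), array([665.1, 297.9,  12. ])] [array([518.1, 178.6,  12. ]), array([667.2, 177.4,  12. ])]
```

Emit:
{"op": "apply_moves", "data": {
  "fingers": [0.3,0.3,0.3,0.3,0.3,0.3,0.5,0.5,0.5,0.5],
  "dp": [
    [0.006,0.3,0],
    [0.006,0.455,-0.2],
    [0.006,0.455,-0.5],
    [0.006,0.455,-0.7],
    [0.006,0.455,-0.82],
    [0.006,0.455,-0.82],
    [0.006,0.455,-0.82],
    [0.006,0.455,-0.82],
    [0.006,0.455,-0.6],
    [0.006,0.455,-0.3]
  ],
  "rotation": [
    [0,0,0],
    [0,0,0],
    [0,0,0],
    [0,0,0],
    [0,0,0],
    [0,0,0],
    [0,0,0],
    [0,0,0],
    [0,0,0],
    [0,0,0]
  ]
}}

```text
clock: 5.75
tool_pos: [561.0, 256.7, 101.3]
ee_rot: [[0.006, 1.0, -0.001], [1.0, -0.006, -0.0], [-0.0, -0.001, -1.0]]
ft_force: [0.6, -0.5, 0.5]
gripper_width: 47.2
gripper_force: 0.0
```

Emit:
{"op": "apply_moves", "data": {
  "fingers": [0.5,0.5,0.5],
  "dp": [
    [-0.05,-0.2,0.3],
    [-0.2,-0.6,0.3],
    [-0.2,-0.8,0.3]
  ],
  "rotation": [
    [0,0,0],
    [0,0,0],
    [0,0,0]
  ]
}}

```text
clock: 6.12
tool_pos: [530.7, 134.2, 146.9]
ee_rot: [[0.008, 1.0, 0.002], [1.0, -0.008, -0.001], [-0.001, 0.002, -1.0]]
ft_force: [0.3, 0.2, -0.6]
gripper_width: 46.8
gripper_force: 0.0
```

```bash
python3 - <<'E'
from h import *
o,c=shot("wrist","w3");print(o["tool_pos"],proj(c,[561.7,254.4,38],o))
x=cv2.resize(c["frame"][0:170,180:400],None,fx=3.5,fy=3.5,interpolation=cv2.INTER_CUBIC);cv2.imwrite("pics/w3x.png",x[:,:,::-1])
E
```

```text
[530.72505055 134.19187235 146.86903581] [293.1  44.9]
```

View pics/w3x.png

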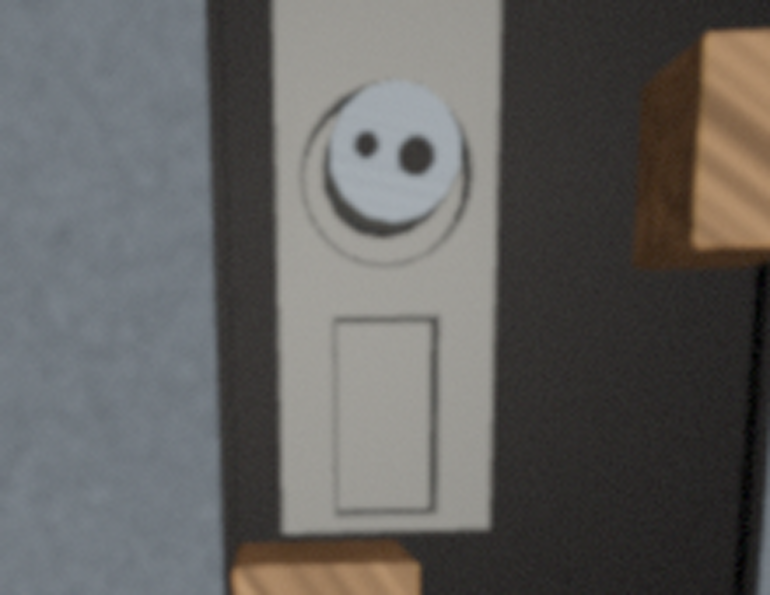

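The sharpener is in its pocket: its top sits at crop (396,152), the spot expected for the seated height. Next is the tub.

Emit:
{"op": "apply_moves", "data": {
  "fingers": [0.5,0.5,0.5],
  "dp": [
    [-0.1,-0.4,0],
    [-0.21,-0.79,0],
    [-0.21,-0.79,0]
  ],
  "rotation": [
    [0,0,0],
    [0,0,0],
    [0,0,0]
  ]
}}

```text
clock: 6.55
tool_pos: [499.1, 13.9, 146.1]
ee_rot: [[0.012, 1.0, 0.0], [1.0, -0.012, -0.002], [-0.002, 0.0, -1.0]]
ft_force: [0.8, 1.1, 0.2]
gripper_width: 47.4
gripper_force: 0.0
```

Emit:
{"op": "apply_moves", "data": {
  "fingers": [0.5,0.5,0.5],
  "dp": [
    [-0.1,-0.4,0],
    [-0.21,-0.79,0],
    [-0.21,-0.79,0]
  ],
  "rotation": [
    [0,0,0],
    [0,0,0],
    [0,0,0]
  ]
}}

```text
clock: 6.92
tool_pos: [467.7, -103.6, 146.0]
ee_rot: [[0.012, 1.0, 0.0], [1.0, -0.012, -0.001], [-0.001, 0.0, -1.0]]
ft_force: [0.6, 1.8, 0.8]
gripper_width: 46.7
gripper_force: 0.0
```

Emit:
{"op": "apply_moves", "data": {
  "fingers": [0.5,0.5,0.5,0.5],
  "dp": [
    [-0.1,-0.4,0],
    [-0.21,-0.79,0],
    [-0.21,-0.79,0],
    [-0.21,-0.79,0]
  ],
  "rotation": [
    [0,0,0],
    [0,0,0],
    [0,0,0],
    [0,0,0]
  ]
}}

```text
clock: 7.42
tool_pos: [437.9, -217.5, 145.8]
ee_rot: [[0.005, 1.0, 0.001], [1.0, -0.005, 0.0], [0.0, 0.001, -1.0]]
ft_force: [0.3, -0.1, 0.6]
gripper_width: 47.0
gripper_force: 0.0
```

```bash
python3 - <<'E'
from h import *
o,c=shot("wrist","w4");H,S,V=HSV(c);p=proj(c,[437,-222,36],o);print(o["clock"],o["tool_pos"],p)
for t in(60,75): print(wblob(o,c,V<t,*p,30,36))
x=cv2.resize(c["frame"][70:300,130:380],None,fx=2.5,fy=2.5);cv2.imwrite("pics/w4x.png",x[:,:,::-1])
E
```

```text
7.425 [ 437.90217301 -217.50465216  145.84777897] [255.6 192.3]
(np.int32(380), array([ 437.3, -221.3,   36. ]), array([[ 428.3, -211.4],
       [ 446.5, -211.5],
       [ 446.5, -231.3],
       [ 428.1, -231.2]]))
(np.int32(417), array([ 437.3, -221.3,   36. ]), array([[ 428.3, -210.5],
       [ 446.5, -210.6],
       [ 446.5, -232.2],
       [ 428.1, -232.1]]))
```

View pics/w4x.png

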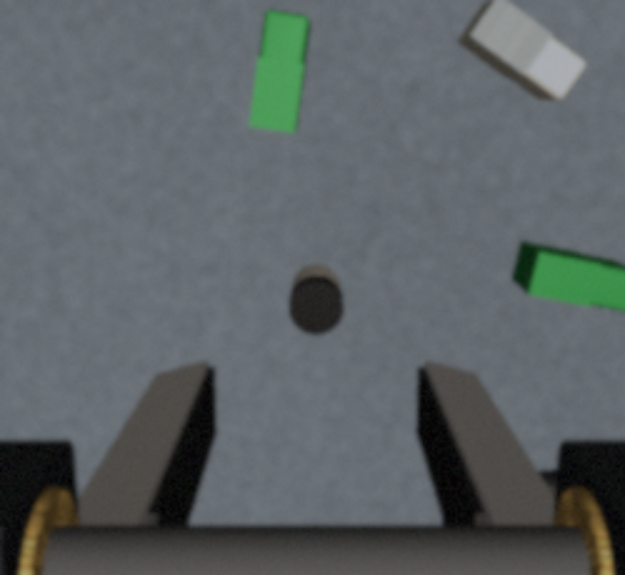

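The tub's cap is at crop (316,303), centred between the fingers, and the eraser and green look-alikes are well clear.

Emit:
{"op": "apply_moves", "data": {
  "fingers": [0.5,0.5,0.5,0.5,0.17,0.17,0.17,0.17],
  "dp": [
    [0.002,-0.018,-0.4],
    [0.002,-0.018,-0.75],
    [0.002,-0.018,-0.877],
    [0.002,-0.018,-0.877],
    [0.002,-0.018,-0.877],
    [0.002,-0.018,-0.877],
    [0.002,-0.018,-0.877],
    [0.002,-0.018,-0.877]
  ],
  "rotation": [
    [0,0,0],
    [0,0,0],
    [0,0,0],
    [0,0,0],
    [0,0,0],
    [0,0,0],
    [0,0,0],
    [0,0,0]
  ],
  "grip_force": 12
}}

```text
clock: 8.48
tool_pos: [437.7, -221.6, 14.6]
ee_rot: [[0.007, 1.0, 0.001], [1.0, -0.007, -0.001], [-0.001, 0.001, -1.0]]
ft_force: [-0.9, 0.5, 8.0]
gripper_width: 19.8
gripper_force: 12.0
```

Emit:
{"op": "apply_moves", "data": {
  "fingers": [0.17,0.17,0.17,0.17],
  "dp": [
    [0,0,0.3],
    [0.05,0.2,0.65],
    [0.15,0.6,0.65],
    [0.206,0.893,0.65]
  ],
  "rotation": [
    [0,0,0],
    [0,0,0],
    [0,0,0],
    [0,0,0]
  ]
}}

```text
clock: 8.98
tool_pos: [468.9, -85.6, 112.6]
ee_rot: [[0.006, 1.0, 0.002], [1.0, -0.006, -0.0], [-0.0, 0.002, -1.0]]
ft_force: [0.6, -0.5, 0.1]
gripper_width: 19.7
gripper_force: 12.0
```

Emit:
{"op": "apply_moves", "data": {
  "fingers": [0.17,0.17,0.17],
  "dp": [
    [0.1,0.4,0],
    [0.2,0.8,0],
    [0.206,0.893,0]
  ],
  "rotation": [
    [0,0,0],
    [0,0,0],
    [0,0,0]
  ]
}}

```text
clock: 9.35
tool_pos: [499.6, 50.6, 111.8]
ee_rot: [[0.002, 1.0, 0.001], [1.0, -0.002, 0.001], [0.001, 0.001, -1.0]]
ft_force: [-0.3, -0.6, 1.0]
gripper_width: 20.0
gripper_force: 12.0
```

Emit:
{"op": "apply_moves", "data": {
  "fingers": [0.17,0.17,0.17],
  "dp": [
    [0.1,0.4,0],
    [0.2,0.8,0],
    [0.206,0.893,0]
  ],
  "rotation": [
    [0,0,0],
    [0,0,0],
    [0,0,0]
  ]
}}

```text
clock: 9.72
tool_pos: [530.1, 183.9, 111.6]
ee_rot: [[0.003, 1.0, 0.0], [1.0, -0.003, 0.002], [0.002, 0.0, -1.0]]
ft_force: [-0.7, -0.6, -0.4]
gripper_width: 19.7
gripper_force: 12.0
```

Emit:
{"op": "apply_moves", "data": {
  "fingers": [0.17,0.17,0.17,0.17,0.17],
  "dp": [
    [0.1,0.4,0],
    [0.206,0.8,0],
    [0.206,0.893,0],
    [0.206,0.893,0],
    [0.206,0.893,0]
  ],
  "rotation": [
    [0,0,0],
    [0,0,0],
    [0,0,0],
    [0,0,0],
    [0,0,0]
  ]
}}

```text
clock: 10.35
tool_pos: [561.2, 311.8, 111.3]
ee_rot: [[0.008, 1.0, -0.0], [1.0, -0.008, -0.001], [-0.001, -0.0, -1.0]]
ft_force: [0.3, -1.0, -0.3]
gripper_width: 19.8
gripper_force: 12.0
```

Emit:
{"op": "apply_moves", "data": {
  "fingers": [0.17,0.17,0.17,0.17,0.17,0.34,0.34,0.34,0.34,0.34],
  "dp": [
    [0,0,0],
    [0,0,-0.2],
    [0,0,-0.45],
    [0,0,-0.59],
    [0,0,-0.59],
    [0,0,-0.59],
    [0,0,-0.59],
    [0,0,-0.59],
    [0,0,-0.3],
    [0,0,0.1]
  ],
  "rotation": [
    [0,0,0],
    [0,0,0],
    [0,0,0],
    [0,0,0],
    [0,0,0],
    [0,0,0],
    [0,0,0],
    [0,0,0],
    [0,0,0],
    [0,0,0]
  ]
}}

```text
clock: 11.6
tool_pos: [560.0, 313.9, 126.7]
ee_rot: [[0.006, 1.0, -0.002], [1.0, -0.006, -0.001], [-0.001, -0.002, -1.0]]
ft_force: [1.0, -0.1, 0.7]
gripper_width: 31.9
gripper_force: 0.0
```

Emit:
{"op": "apply_moves", "data": {
  "fingers": [0.45,0.45,0.45],
  "dp": [
    [-0.05,-0.4,0.12],
    [-0.104,-0.8,0.12],
    [-0.104,-0.993,0.12]
  ],
  "rotation": [
    [0,0,0],
    [0,0,0],
    [0,0,0]
  ]
}}

```text
clock: 11.98
tool_pos: [545.0, 161.9, 145.2]
ee_rot: [[0.009, 1.0, 0.001], [1.0, -0.009, -0.001], [-0.001, 0.001, -1.0]]
ft_force: [-0.7, -0.2, -0.1]
gripper_width: 42.0
gripper_force: 0.0
```

```bash
python3 - <<'E'
from h import *
o,c=shot("wrist","w5");H,S,V=HSV(c);p=proj(c,[560.8,314.3,44],o);print(o["tool_pos"],p)
print(wblob(o,c,V<75,*p,14,44))
E
```

```text
[545.02075514 161.93816643 145.16066686] [275.4  -1.5]
(np.int32(275), array([560.6, 308.6,  44. ]), array([[550.4, 313.3],
       [570.6, 313.1],
       [570.8, 303.9],
       [550.4, 304.1]]))
```

Emit:
{"op": "apply_moves", "data": {
  "fingers": [0.45,0.45,0.45],
  "dp": [
    [-0.05,-0.4,0],
    [-0.104,-0.8,0],
    [-0.104,-0.993,0]
  ],
  "rotation": [
    [0,0,0.2],
    [0,0,0.4],
    [0,0,0.63]
  ]
}}

```text
clock: 12.4
tool_pos: [529.0, 13.5, 144.7]
ee_rot: [[-0.472, 0.882, 0.0], [0.882, 0.472, -0.001], [-0.001, -0.0, -1.0]]
ft_force: [-0.2, -0.7, 0.9]
gripper_width: 42.1
gripper_force: 0.0
```

Emit:
{"op": "apply_moves", "data": {
  "fingers": [0.45,0.45,0.45,0.45,0.45,0.45],
  "dp": [
    [-0.05,-0.4,0],
    [-0.104,-0.8,0],
    [-0.104,-0.993,0],
    [-0.104,-0.993,0],
    [-0.104,-0.993,0],
    [-0.104,-0.993,0]
  ],
  "rotation": [
    [0,0,0.2],
    [0,0,0.4],
    [0,0,0.63],
    [0,0,0.63],
    [0,0,0.63],
    [0,0,0.63]
  ]
}}

```text
clock: 13.15
tool_pos: [514.3, -131.0, 144.6]
ee_rot: [[-0.832, 0.554, 0.0], [0.554, 0.832, 0.0], [-0.0, 0.0, -1.0]]
ft_force: [-0.5, -0.1, -0.8]
gripper_width: 42.0
gripper_force: 0.0
```

```bash
python3 - <<'E'
from h import *
o,c=shot("wrist","w6");H,S,V=HSV(c);p=proj(c,[514,-133,28],o);print(o["clock"],o["tool_pos"],o["ee_rot"][:,1],p)
for t in (120,135):print(wblob(o,c,(V>t)&(S<50),*p,35,28))
x=cv2.resize(c["frame"][70:300,130:380],None,fx=2.5,fy=2.5);cv2.imwrite("pics/w6x.png",x[:,:,::-1])
E
```

```text
13.15 [ 514.30144818 -131.04579767  144.57686601] [5.54066750e-01 8.32472213e-01 2.24881453e-04] [254.8 187.4]
(np.int32(1425), array([ 516.9, -121.8,   28. ]), array([[ 527.9, -153.4],
       [ 484.6, -124.1],
       [ 506.3,  -91.5],
       [ 550.5, -119.4]]))
(np.int32(735), array([ 512.8, -131.4,   28. ]), array([[ 492.5, -127.2],
       [ 501.1, -114.2],
       [ 533.8, -135.7],
       [ 524.9, -149.1]]))
```

View pics/w6x.png

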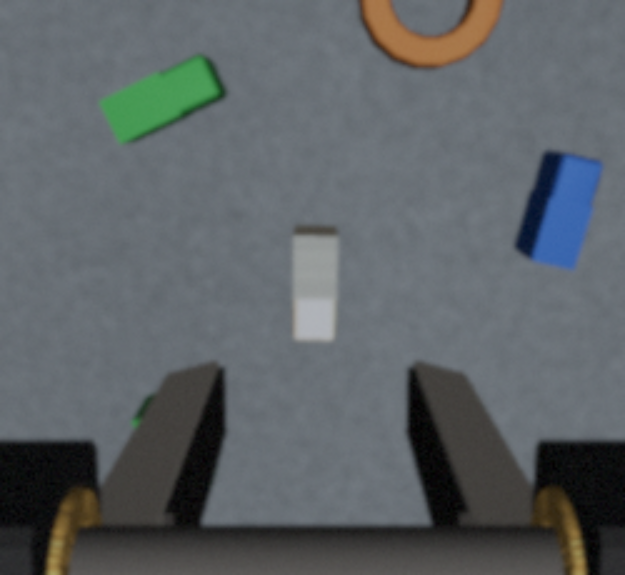

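The tub is seated. The crop shows the white eraser at (316,285), aligned between the fingers, with the green and blue ones clear.

Emit:
{"op": "apply_moves", "data": {
  "fingers": [0.45,0.45,0.45,0.45,0.12,0.12,0.12,0.12],
  "dp": [
    [-0.008,0.007,-0.4],
    [-0.008,0.007,-0.75],
    [-0.008,0.007,-0.883],
    [-0.008,0.007,-0.883],
    [-0.008,0.007,-0.883],
    [-0.008,0.007,-0.883],
    [-0.008,0.007,-0.883],
    [-0.008,0.007,-0.883]
  ],
  "rotation": [
    [0,0,0],
    [0,0,0],
    [0,0,0],
    [0,0,0],
    [0,0,0],
    [0,0,0],
    [0,0,0],
    [0,0,0]
  ],
  "grip_force": 12
}}

```text
clock: 14.2
tool_pos: [513.4, -131.7, 12.9]
ee_rot: [[-0.832, 0.555, 0.001], [0.555, 0.832, -0.001], [-0.001, 0.0, -1.0]]
ft_force: [-2.2, 0.6, 11.1]
gripper_width: 16.0
gripper_force: 12.0
```

Emit:
{"op": "apply_moves", "data": {
  "fingers": [0.12,0.12,0.12,0.12,0.12],
  "dp": [
    [0,0,0.3],
    [0.02,0.1,0.7],
    [0.06,0.4,0.7],
    [0.111,0.724,0.7],
    [0.111,0.724,0.7]
  ],
  "rotation": [
    [0,0,0],
    [0,0,-0.1],
    [0,0,-0.3],
    [0,0,-0.5],
    [0,0,-0.615]
  ]
}}

```text
clock: 14.82
tool_pos: [530.0, -18.8, 117.8]
ee_rot: [[-0.48, 0.877, 0.001], [0.877, 0.48, 0.001], [0.0, 0.002, -1.0]]
ft_force: [0.4, -0.5, -0.4]
gripper_width: 15.7
gripper_force: 12.0
```

Emit:
{"op": "apply_moves", "data": {
  "fingers": [0.12,0.12,0.12],
  "dp": [
    [0.05,0.35,0],
    [0.111,0.724,0],
    [0.111,0.724,0]
  ],
  "rotation": [
    [0,0,-0.2],
    [0,0,-0.4],
    [0,0,-0.615]
  ]
}}

```text
clock: 15.2
tool_pos: [546.3, 90.8, 117.5]
ee_rot: [[-0.018, 1.0, 0.001], [1.0, 0.018, 0.002], [0.002, 0.001, -1.0]]
ft_force: [0.2, -0.3, -0.5]
gripper_width: 16.2
gripper_force: 12.0
```

Emit:
{"op": "apply_moves", "data": {
  "fingers": [0.12,0.12,0.12,0.12,0.12],
  "dp": [
    [0.05,0.35,0],
    [0.111,0.724,0],
    [0.111,0.724,0],
    [0.111,0.724,0],
    [0.111,0.724,0]
  ],
  "rotation": [
    [0,0,0],
    [0,0,0],
    [0,0,0],
    [0,0,0],
    [0,0,0]
  ]
}}

```text
clock: 15.82
tool_pos: [562.9, 192.9, 117.0]
ee_rot: [[-0.015, 1.0, -0.0], [1.0, 0.015, -0.001], [-0.001, -0.0, -1.0]]
ft_force: [0.5, -1.0, -0.8]
gripper_width: 15.7
gripper_force: 12.0
```

```bash
python3 - <<'E'
from h import *
o,c=shot("wrist","w7");print(o["clock"],o["tool_pos"],o["ee_rot"][:,1],o["gripper_width"],proj(c,[562.6,194.5,125],o),proj(c,[561,314,44],o))
x=cv2.resize(c["frame"][20:320,120:400],None,fx=2,fy=2);cv2.imwrite("pics/w7x.png",x[:,:,::-1])
E
```

```text
15.825 [562.85960574 192.9009981  117.02724383] [ 9.99880586e-01  1.54534312e-02 -6.49720488e-05] 15.69069576516008 [256.6 231.8] [257.   33.8]
```

View pics/w7x.png

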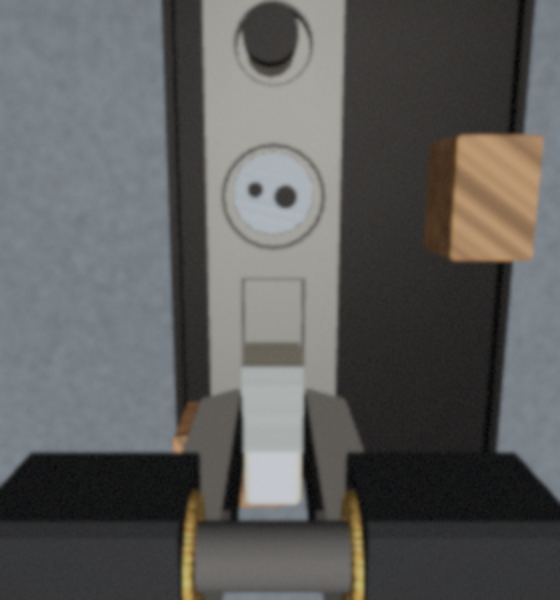

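The tub and sharpener stand in their pockets at crop (270,35) and (273,193). The eraser is held straight over the oblong pocket, so I lower it.

Emit:
{"op": "apply_moves", "data": {
  "fingers": [0.12,0.12,0.12,0.12,0.12,0.3,0.3,0.3,0.3,0.3],
  "dp": [
    [0,0,0],
    [0,0,-0.25],
    [0,0,-0.5],
    [0,0,-0.64],
    [0,0,-0.64],
    [0,0,-0.64],
    [0,0,-0.64],
    [0,0,-0.64],
    [0,0,-0.3],
    [0,0,0.1]
  ],
  "rotation": [
    [0,0,0],
    [0,0,0],
    [0,0,0],
    [0,0,0],
    [0,0,0],
    [0,0,0],
    [0,0,0],
    [0,0,0],
    [0,0,0],
    [0,0,0]
  ]
}}

```text
clock: 17.12
tool_pos: [562.1, 194.2, 132.9]
ee_rot: [[-0.017, 1.0, -0.002], [1.0, 0.017, -0.0], [-0.0, -0.002, -1.0]]
ft_force: [0.8, -0.3, 0.2]
gripper_width: 27.7
gripper_force: 0.0
```

Emit:
{"op": "apply_moves", "data": {
  "fingers": [0.45,0.45,0.45,0.45],
  "dp": [
    [0.05,-0.3,0.1],
    [0.15,-0.6,0.1],
    [0.203,-0.841,0.1],
    [0.203,-0.841,0.1]
  ],
  "rotation": [
    [0,0,0],
    [0,0,0],
    [0,0,0],
    [0,0,0]
  ]
}}

```text
clock: 17.62
tool_pos: [593.8, 64.8, 147.2]
ee_rot: [[-0.012, 1.0, 0.0], [1.0, 0.012, -0.001], [-0.001, 0.0, -1.0]]
ft_force: [-0.4, 0.9, -0.5]
gripper_width: 42.3
gripper_force: 0.0
```

```bash
python3 - <<'E'
from h import *
o,c=shot("wrist","w8");print(o["tool_pos"],proj(c,[562.6,194.5,36],o))
x=cv2.resize(c["frame"][0:180,120:380],None,fx=3,fy=3,interpolation=cv2.INTER_CUBIC);cv2.imwrite("pics/w8x.png",x[:,:,::-1])
H,S,V=HSV(c);print(wblob(o,c,(V>150)&(S<70),*proj(c,[562.6,194.5,36],o),24,36))
E
```

```text
[593.82499579  64.7950414  147.22523935] [220.9  32.9]
(np.int32(814), array([561.4, 194.8,  36. ]), array([[553.8, 212.1],
       [568.5, 212.7],
       [569.3, 177. ],
       [554.1, 176.4]]))
```

View pics/w8x.png

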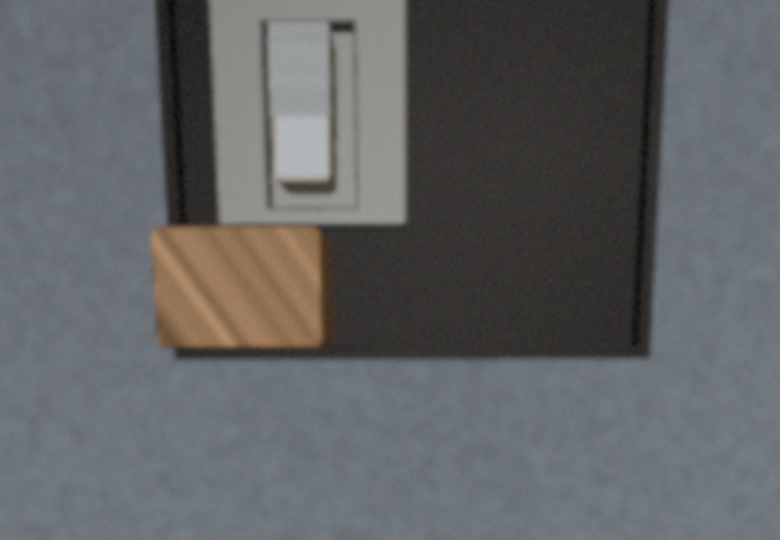

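Emit:
{"op": "apply_moves", "data": {
  "fingers": [0.45,0.45,0.45],
  "dp": [
    [0.1,-0.4,0],
    [0.203,-0.841,0],
    [0.203,-0.841,0]
  ],
  "rotation": [
    [0,0,-0.1],
    [0,0,-0.2],
    [0,0,-0.278]
  ]
}}

```text
clock: 18.05
tool_pos: [624.1, -61.8, 146.9]
ee_rot: [[0.207, 0.978, 0.0], [0.978, -0.207, -0.001], [-0.001, 0.0, -1.0]]
ft_force: [-0.6, 1.7, -0.2]
gripper_width: 42.3
gripper_force: 0.0
```

Emit:
{"op": "apply_moves", "data": {
  "fingers": [0.45,0.45,0.45,0.45,0.45],
  "dp": [
    [0.1,-0.4,0],
    [0.203,-0.841,0],
    [0.203,-0.841,0],
    [0.203,-0.841,0],
    [0.203,-0.841,0]
  ],
  "rotation": [
    [0,0,0],
    [0,0,0],
    [0,0,0],
    [0,0,0],
    [0,0,0]
  ]
}}

```text
clock: 18.68
tool_pos: [654.3, -181.5, 147.1]
ee_rot: [[0.197, 0.98, 0.0], [0.98, -0.197, 0.001], [0.001, -0.0, -1.0]]
ft_force: [-0.6, -0.0, 0.1]
gripper_width: 42.6
gripper_force: 0.0
```

```bash
python3 - <<'E'
from h import *
o,c=shot("wrist","w9");H,S,V=HSV(c);print(o["clock"],o["tool_pos"],o["ee_rot"][:,1],proj(c,[654,-184,24],o))
m=((H>78)&(H<98)&(S>80)).astype(np.uint8)
cs,_=cv2.findContours(m,0,2);k=max(cs,key=cv2.contourArea);a,t=cv2.minEnclosingTriangle(k)
print("tri",[hit(c,*q[0],4,o) for q in t],t.reshape(-1,2))
cv2.imwrite("pics/w9x.png",c["frame"][:,:,::-1])
E
```

```text
18.675 [ 654.34345696 -181.52657522  147.13303938] [ 9.80371216e-01 -1.97160527e-01 -6.85658286e-05] [256.7 186.9]
tri [array([658.6, -61. ,   4. ]), array([ 609.8, -300.3,    4. ]), array([ 752.2, -202.4,    4. ])] [[235.6435   54.34916]
 [238.01685 291.68417]
 [355.3902  181.35323]]
```

View pics/w9x.png

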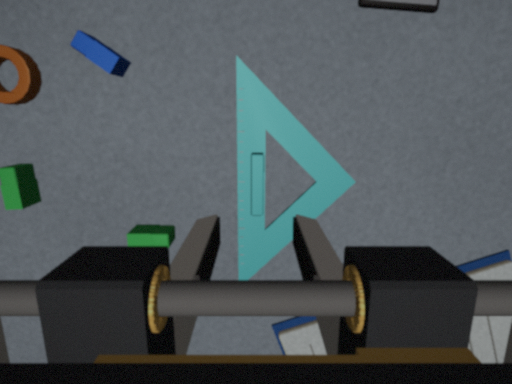

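The eraser sits in the oblong pocket at crop (300,100). The last picture shows the set square's grip at (257,184), centred and parallel to the fingers, so I grip it.

Emit:
{"op": "apply_moves", "data": {
  "fingers": [0.45,0.45,0.45,0.45,0.45,0.05,0.05,0.05,0.05],
  "dp": [
    [0.003,0.01,-0.4],
    [0.003,0.01,-0.75],
    [0.003,0.01,-0.933],
    [0.003,0.01,-0.933],
    [0.003,0.01,-0.933],
    [0.003,0.01,-0.933],
    [0.003,0.01,-0.933],
    [0.003,0.01,-0.933],
    [0.003,0.01,-0.933]
  ],
  "rotation": [
    [0,0,0],
    [0,0,0],
    [0,0,0],
    [0,0,0],
    [0,0,0],
    [0,0,0],
    [0,0,0],
    [0,0,0],
    [0,0,0]
  ],
  "grip_force": 35
}}

```text
clock: 19.85
tool_pos: [654.7, -182.6, 7.4]
ee_rot: [[0.2, 0.98, 0.0], [0.98, -0.2, -0.0], [-0.0, 0.0, -1.0]]
ft_force: [-0.8, -0.6, 4.7]
gripper_width: 11.6
gripper_force: 35.0
```

Emit:
{"op": "apply_moves", "data": {
  "fingers": [0.05,0.05,0.05,0.05,0.05,0.05],
  "dp": [
    [0,0,0.15],
    [0,0,0.4],
    [0,0.05,0.75],
    [-0.08,0.35,0.75],
    [-0.16,0.7,0.75],
    [-0.229,0.97,0.75]
  ],
  "rotation": [
    [0,0,0],
    [0,0,0],
    [0,0,0],
    [0,0,0.08],
    [0,0,0.18],
    [0,0,0.276]
  ]
}}

```text
clock: 20.6
tool_pos: [619.9, -34.8, 121.3]
ee_rot: [[-0.019, 1.0, 0.001], [1.0, 0.019, 0.0], [0.0, 0.001, -1.0]]
ft_force: [0.1, 0.1, -0.3]
gripper_width: 11.8
gripper_force: 35.0
```

Emit:
{"op": "apply_moves", "data": {
  "fingers": [0.05,0.05,0.05,0.05],
  "dp": [
    [-0.08,0.33,0],
    [-0.16,0.66,0],
    [-0.229,0.97,0],
    [-0.229,0.97,0]
  ],
  "rotation": [
    [0,0,0],
    [0,0,0],
    [0,0,0],
    [0,0,0]
  ]
}}

```text
clock: 21.1
tool_pos: [585.1, 112.9, 121.2]
ee_rot: [[-0.021, 1.0, 0.001], [1.0, 0.021, 0.001], [0.001, 0.001, -1.0]]
ft_force: [0.0, -0.1, -0.4]
gripper_width: 11.8
gripper_force: 35.0
```

Emit:
{"op": "apply_moves", "data": {
  "fingers": [0.05,0.05,0.05,0.05,0.05,0.05,0.05],
  "dp": [
    [-0.08,0.33,0],
    [-0.16,0.66,0],
    [-0.2,0.85,0],
    [-0.229,0.97,0],
    [-0.229,0.97,0],
    [-0.229,0.97,0],
    [-0.229,0.97,0]
  ],
  "rotation": [
    [0,0,0],
    [0,0,0],
    [0,0,0],
    [0,0,0],
    [0,0,0],
    [0,0,0],
    [0,0,0]
  ]
}}

```text
clock: 21.98
tool_pos: [552.1, 252.4, 119.5]
ee_rot: [[-0.014, 1.0, 0.0], [1.0, 0.014, -0.001], [-0.001, 0.0, -1.0]]
ft_force: [-0.7, -0.3, -0.4]
gripper_width: 11.7
gripper_force: 35.0
```

```bash
python3 - <<'E'
from h import *
o,c=shot("wrist","w10");H,S,V=HSV(c);print(o["clock"],o["tool_pos"],o["ee_rot"][:,1],o["gripper_width"],o["ft_force"])
m=((H>78)&(H<98)&(S>80)).astype(np.uint8)
cs,_=cv2.findContours(m,0,2);k=max(cs,key=cv2.contourArea);a,t=cv2.minEnclosingTriangle(k)
z=o["tool_pos"][2]-3.4
print("tri",[hit(c,*q[0],z,o) for q in t])
cv2.imwrite("pics/w10x.png",c["frame"][:,:,::-1])
E
```

```text
21.975 [552.07481491 252.39676676 119.51847918] [9.99906406e-01 1.36813315e-02 9.72357602e-06] 11.6647546027345 [-0.67191327 -0.31314489 -0.40869951]
tri [array([529.3, 372.7, 116.1]), array([531.3, 213.1, 116.1]), array([668.5, 238.1, 116.1])]
```

View pics/w10x.png

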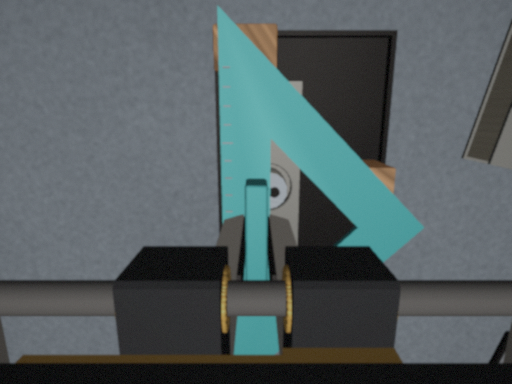

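The set square is held level: its left tip at (220,8) is over the left cork and its corner is towards the front cork. I lower it.

Emit:
{"op": "apply_moves", "data": {
  "fingers": [0.05,0.05,0.05,0.05,0.05,0.05,0.3,0.3,0.3,0.3],
  "dp": [
    [0,0.002,0],
    [0,0.002,-0.15],
    [0,0.002,-0.3],
    [0,0.002,-0.38],
    [0,0.002,-0.41],
    [0,0.002,-0.41],
    [0,0.002,-0.41],
    [0,0.002,-0.41],
    [0,0.002,-0.41],
    [0,0.002,-0.2]
  ],
  "rotation": [
    [0,0,0],
    [0,0,0],
    [0,0,0],
    [0,0,0],
    [0,0,0],
    [0,0,0],
    [0,0,0],
    [0,0,0],
    [0,0,0],
    [0,0,0]
  ]
}}

```text
clock: 23.28
tool_pos: [550.3, 253.6, 88.2]
ee_rot: [[-0.016, 1.0, -0.003], [1.0, 0.016, -0.001], [-0.001, -0.003, -1.0]]
ft_force: [-0.2, -0.5, 0.3]
gripper_width: 28.1
gripper_force: 0.0
```

Emit:
{"op": "apply_moves", "data": {
  "fingers": [0.3,0.3,0.3,0.3],
  "dp": [
    [0,0,0.4],
    [0,-0.3,0.7],
    [0,-0.7,0.7],
    [0,-1,0.7]
  ],
  "rotation": [
    [0,0,0],
    [0,0,0],
    [0,0,0],
    [0,0,0]
  ]
}}

```text
clock: 23.78
tool_pos: [551.6, 101.8, 195.4]
ee_rot: [[-0.014, 1.0, 0.001], [1.0, 0.014, -0.0], [-0.0, 0.001, -1.0]]
ft_force: [0.7, 0.6, 0.0]
gripper_width: 28.3
gripper_force: 0.0
```

Emit:
{"op": "apply_moves", "data": {
  "fingers": [0.3,0.3,0.3,0.3],
  "dp": [
    [0,-0.4,0],
    [0,-0.6,0],
    [0,-0.6,0],
    [0,-0.6,0]
  ],
  "rotation": [
    [0,0,0],
    [0,0,0],
    [0,0,0],
    [0,0,0]
  ]
}}

```text
clock: 24.28
tool_pos: [551.5, 15.1, 194.7]
ee_rot: [[-0.016, 1.0, 0.0], [1.0, 0.016, 0.0], [0.0, 0.0, -1.0]]
ft_force: [0.6, 1.2, 0.4]
gripper_width: 28.5
gripper_force: 0.0
```

```bash
python3 - <<'E'
from h import *
for n in("top","side"):
    o,c=shot(n,n+"9");H,S,V=HSV(c)
    m=((H>78)&(H<98)&(S>80)).astype(np.uint8)
    cs,_=cv2.findContours(m,0,2);k=max(cs,key=cv2.contourArea);a,t=cv2.minEnclosingTriangle(k)
    print(n,[hit(c,*q[0],54) for q in t])
print(o["clock"])
a=load("top9")[1]["frame"][130:230,70:220];b=load("side9")[1]["frame"][80:180,180:300]
x=np.hstack([cv2.resize(a,(420,280)),cv2.resize(b,(336,280))]);cv2.imwrite("pics/fin.png",x[:,:,::-1])
E
```

```text
top [array([533.9, 132.6,  54. ]), array([654.5, 255.8,  54. ]), array([527.9, 375. ,  54. ])]
side [array([530.9, 131.3,  54. ]), array([590.7, 190.5,  54. ]), array([532.5, 400.6,  54. ])]
24.325
```

View pics/fin.png

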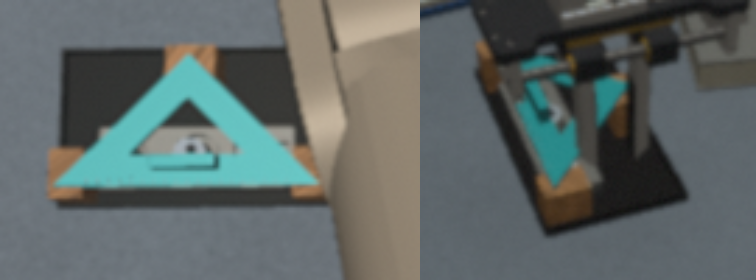

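The final views show the set square flat, with its long edge on both end corks and its corner on the front cork. The tips measure within about 2 mm of plan, and the arm is clear.

```bash
python3 -c "
from workcell import *
print(job_done())"
```

```text
the job is handed in; nothing more can be done
None
```

I handed the job in at about 24 s. The eraser, sharpener and tub are in their own pockets, with the set square flat on the three cork rests. I never touched the tape roll or stapler. No score came back.

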